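# Click the T-key onto the router lift's square drive and close its lock

## Robot

A 6-joint arm with a two-finger parallel gripper is mounted at the origin on the work surface. World frame = base frame: x ahead of the robot, y to its left, z up, the work surface at z = 0. Lengths are in m, angles in rad, forces in N, time in s.
With the tool pointing down it reaches from about 0.35 to 0.85 m from the base axis. Payload 8.1 kg.
Tool frame: the origin (TCP) lies on the centre line of the jaws, within the pads' length; the fingertips stand 17 mm ahead of it and the grasp point (between the pads) lies 2 mm behind it; x points along the fingers, z is the direction in which the jaws open and shut, and the axes are right-handed (so a half turn about x gives the same grasp; the last joint's range is limited). The gripper opens to 93 mm and grips with 3 to 60 N. Pads are 15 mm wide; open, the fingers measure 128 mm over their backs; the gripper's body (75 mm by 188 mm) begins 65 mm behind the grasp point.
Start: joints at [1.188, 0.13, 1.488, -0, 1.523, -0.085], TCP at [0.176, 0.574, 0.201] pointing down, gripper open.
Joint ranges: [-2.96, 2.96], [-0.89, 2.26], [0.02, 2.5], [-1.34, 4.48], [0, 2.73], [-2.66, 2.66]. Speed limits (rad/s): [2.39, 2.39, 2.79, 3.14, 3.14, 3.14].

## Interface

Orientations are given as a rotation vector (axis times angle).
In Python, from plant import telemetry, optics, workorder gives the robot as it stands.
- The arm moves only by the shell command python3 -m inch 'ROWS' [FORCE]. ROWS is JSON, a list that holds one entry, the list of rows, each a list of 7 numbers: the shift along the tool's x, y, z in m, then the turn, a rotation vector about the tool's x, y, z in rad, then the opening, from 0 (shut) to 1 (fully open). In form: [[[tx, ty, tz, ax, ay, az, grip], ...]]. A call has 1 to 20 rows; each row shifts and turns the pose as measured when the row begins, along the tool's axes as they then stand; what a row does not reach is not made up. A row lasts 1/10 s, in which the tool goes at most 50 mm and 8.59 degrees, less where a joint would pass 70% of its speed; a pose out of reach is approached as far as the arm can. A call is refused whole if a number of a shift passes 0.05 or a number of a turn 0.15, either way. A call with a gripper value outside its range is refused whole. The fingers move at their own pace and stop on an object; FORCE is the grip in N (left out, the last holds). Time passes only in rows, so rows that do not move let the fingers close. It gives the time, the measured TCP pose, the force and the opening at its end, in the units of the state.
- telemetry.read_state(): the state, without advancing time (a new reading comes with each control period).
- optics.read_camera(name): name is "side" or "top" or "wrist"; returns a dict with "frame" (400x640x3 uint8, blue, green, red), "fx", "fy", "cx", "cy" (pixels), "rvec" (rotation vector, rad) and "tvec" (3), from world to camera coordinates, as OpenCV has them. Camera axes: x right, y down, z forward; pixel columns grow to the right and rows downward; lengths in m; the calibration is good to about 2 mm. The wrist camera is an equidistant fisheye: a pixel r from the principal point sees the ray r / f radians off the axis. A picture is of the moment at which its call begins. There is no depth.
- workorder.close_job(): hands the job in, once; it reports no verdict.
The state is a dict: "t": time; "q": joint angles; "dq": joint speeds; "joint_torque": joint torques, N m; "tool_pos": TCP position; "orientation": TCP orientation; "force": force on the tool from outside, world axes, zero at the start; "wrist_torque": the same for the moment, N m; "opening": finger opening in m.
Only numpy, scipy, OpenCV 4.12 (cv2) and the standard library are available. Lean on these libraries where they do the work, as an engineer would, in place of code of your own. Each camera call takes 0.05 s, during which the arm holds its last target. There are 200 camera calls.

## Task

Stand the larger T-handled key on the square drive of the router-lift plate, feel for the angle at which it drops over the square, and push it down fully home until the spring ball clicks. Then turn it clockwise (seen from above) until the lock comes up against its stop, and leave the key standing there, fully home. Fit it gently, never forcing it where it will not go, and leave the small key, the screwdriver and the wood offcut where they are.

Things in the scene. Friction and masses are not known exactly. Their poses are not given: they have to be found in the camera images.
- key_mid (a point): The larger T-handled key: bare steel, loose, 0.25 to 0.5 kg, standing upright on the bench, 80 mm tall. This point is on its axis half-way up, 40 mm above its foot. x runs along the crossbar, z up. The sides of its hub and bore are parallel or square to the crossbar, so it fits the drive in four ways, a quarter turn apart.
- key_bar (a point): Middle of that key's crossbar, where to grasp it from above with a finger on either side: 33 mm above key_mid. The bar is 110 mm long (along x), 14 mm wide and 14 mm high; below it a round neck 14 mm in diameter and 28 mm long, then the hub.
- key_foot (a point): Centre of that key's foot, the mouth of its bore, 40 mm below key_mid. The hub is 38 x 38 mm and 38 mm tall; its square bore is 21.2 mm across flats and 33 mm deep, with a groove inside for the spring ball.
- lift_seat (a point): Router-lift plate, fixed to the bench: aluminium, 230 x 190 mm, on plywood, top 28 mm above the bench, with a round dark steel boss 58 mm in diameter. This point is the centre of the boss's flat top, 45 mm above the bench, on the upright axis of the drive. x and y run along the plate's sides, z up. The key is home when its foot rests here; no push is then needed to keep it down.
- drive_top (a point): Centre of the top of the square steel drive that stands 30 mm out of the boss; 20 mm across flats, top 3 mm tapered to 17 mm. The axes shown are the PLATE'S: the drive's own angle is not measured. It starts 0.22 to 1.33 rad anticlockwise (from above) of its clockwise stop, where its sides are parallel to the plate's. It turns against about 0.35 N m of friction, so probing will not turn it.
- drive_ball (a point): Point on the drive's axis level with the spring ball in one of its sides, 16 mm above lift_seat. Until the angles agree within about 0.1 rad the key sinks no more than about 5 mm below drive_top. Then it slides freely till its foot is about 21 mm above lift_seat, where it meets the ball: about 6 to 14 N push it past, and over the last 4 mm the ball snaps into the groove.
- smallkey_mid (a point): A smaller T-handled key, bystander, loose, upright, 67 mm tall: round hub 25 mm in diameter, crossbar 80 mm long and 9 mm wide. It does not fit. The two keys may stand in each other's place. This point lies on its axis half-way up, 33.5 mm above its foot; x runs along the crossbar.
- driver: A screwdriver with a black handle lying on the bench, bystander, loose. Origin at its middle on the bench, x along it towards the tip.
- offcut_mid (a point): A wood offcut 60 x 100 x 30 mm lying on the bench, bystander, loose. This point is its centre; z up.
Things that resemble listed ones, but are neither listed nor needed, are in the scene too. What is shaped like the part that bears key_mid but pink or purple is not meant.

How it is judged:
By the outcome, as a careful person would: the job done as asked, in the order asked, and still so for the second after the job is handed in, with the robot touching nothing.
It also fails if it takes over 72 s, if anything falls off the work surface, if the arm or the gripper's body presses on something with over 40 N, if the wrist force passes 120 N, or if a joint passes its speed limit or range.

## Working session

There is one attempt and no reset: what is moved stays moved. The work goes in short steps, Python scripts to look and compute and a shell command to move; the robot and the scene stay as the last step left them, time stands still between calls to the robot, and variables do not carry over. Pictures are saved under pics/ and viewed, on a budget of 10 in all, crops included, one or two more only if the job needs it, and the job is handed in when it is done.

```bash
ls; mkdir -p pics; python3 - <<'E'
from plant import telemetry, optics
import cv2,numpy as np
s=telemetry.read_state();print(s)
for n in("top","side"):
    c=optics.read_camera(n);cv2.imwrite(f"pics/{n}0.png",c["frame"]);np.savez(f"pics/{n}0.npz",**c)
    print(n,c["fx"],c["fy"],c["cx"],c["cy"],c["rvec"],c["tvec"])
E
```

```text
pics
{'t': 0.0, 'q': array([ 1.18756413e+00,  1.31151240e-01,  1.48925255e+00, -2.07924890e-06,
        1.52299368e+00, -8.53618693e-02]), 'dq': array([ 0.00016311,  0.00058615,  0.00030624, -0.00082002,  0.00066713,
        0.00026378]), 'joint_torque': array([-3.52341005e-03, -5.59826446e+01, -4.91762173e+01,  7.62742292e-02,
        3.58199375e-02, -1.20825202e-04]), 'tool_pos': array([0.17582763, 0.57304327, 0.19990808]), 'orientation': array([-0.98803559,  1.33709249,  0.98646289]), 'force': array([-0.07884613, -0.88036937,  0.24119203]), 'wrist_torque': array([-0.00938677, -0.01850262,  0.03319095]), 'opening': 0.09311953466732026}
top 505.1314000683774 505.1314000683774 321.1326716925855 203.26367828170785 [ 2.14210946 -2.10489478  0.20326719] [-0.09724402  0.6087888   1.0850768 ]
side 477.11311008058215 477.11311008058215 317.91294644645626 200.74796692478736 [ 2.11020817 -0.49836214  0.26196015] [-0.57769834  0.20459759  0.91265882]
```

View pics/top0.png

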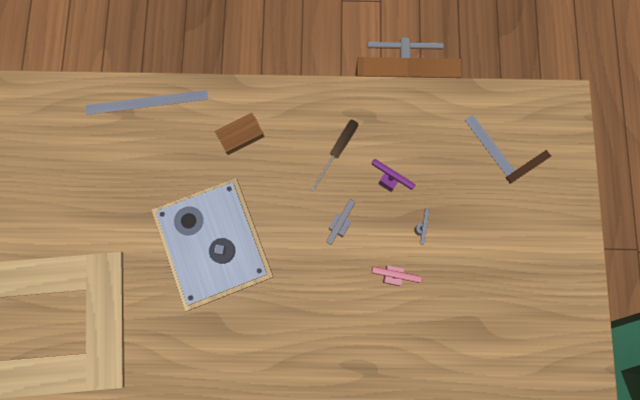

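View pics/side0.png

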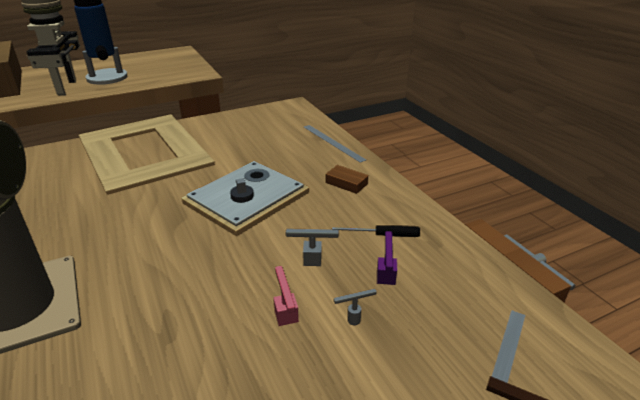

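Top view: larger key at about (341,222), small key (423,227), plate with the boss at (222,251) and the drive near (219,249). In the side view the grey key is at (312,245) and the drive at (241,188). Next I'll measure them.

```bash
cat > h.py <<'E'
import numpy as np,cv2
from scipy.spatial.transform import Rotation as R
def ray(c,uv):
    uv=np.atleast_2d(uv).astype(float)
    d=np.c_[(uv[:,0]-c["cx"])/c["fx"],(uv[:,1]-c["cy"])/c["fy"],np.ones(len(uv))]
    M=R.from_rotvec(c["rvec"]).as_matrix()
    return -M.T@c["tvec"], d@M
def plane(c,uv,z):
    o,d=ray(c,uv); return o+d*((z-o[2])/d[:,2])[:,None]
def proj(c,P):
    return cv2.projectPoints(np.atleast_2d(P).astype(float),c["rvec"],c["tvec"],np.array([[c["fx"],0,c["cx"]],[0,c["fy"],c["cy"]],[0,0,1.]]),None)[0][:,0]
E
python3 - <<'E'
from h import *
t=dict(np.load("pics/top0.npz"));s=dict(np.load("pics/side0.npz"))
print("cam origins",ray(t,[[0,0]])[0],ray(s,[[0,0]])[0])
f=t["frame"]
a=cv2.resize(f[190:255,310:375],None,fx=6,fy=6,interpolation=cv2.INTER_CUBIC)
b=cv2.resize(f[215:280,190:255],None,fx=6,fy=6,interpolation=cv2.INTER_CUBIC)
g=s["frame"]
c=cv2.resize(g[215:280,280:345],None,fx=6,fy=6,interpolation=cv2.INTER_CUBIC)
d=cv2.resize(g[155:220,210:275],None,fx=6,fy=6,interpolation=cv2.INTER_CUBIC)
cv2.imwrite("pics/crop1.png",cv2.resize(np.vstack([np.hstack([a,b]),np.hstack([c,d])]),(600,600)))
hsv=cv2.cvtColor(f,cv2.COLOR_BGR2HSV)
m=(hsv[...,1]<60).astype(np.uint8)
n,l,st,ce=cv2.connectedComponentsWithStats(m)
for i in range(1,n):
    if st[i,4]>60: print(i,st[i],ce[i],np.median(f[l==i],0))
print(f[222,335:350].tolist()); print(f[249,205:240,1].tolist())
E
```

```text
cam origins [ 0.39623124 -0.08575025  1.18030486] [ 0.23126441 -0.83815578  0.67272084]
1 [367  38  77  20 561] [404.71657754  45.73440285] [136. 134. 131.]
2 [  86   90  122   25 1214] [146.21252059 101.83855025] [150. 136. 133.]
3 [465 115  50  61 756] [489.61904762 145.08201058] [150. 137. 133.]
4 [311 155  24  36  99] [322.01010101 173.37373737] [133. 136. 143.]
5 [ 155  182  112  123 8414] [209.97147611 243.11088662] [195. 176. 167.]
8 [327 200  28  44 486] [340.17695473 222.55349794] [149. 137. 137.]
9 [415 209  14  35 210] [422.74761905 226.74761905] [144. 137. 135.]
[[147, 136, 137], [133, 128, 133], [130, 129, 136], [148, 138, 139], [152, 138, 137], [152, 139, 139], [152, 138, 138], [143, 135, 136], [116, 119, 124], [121, 115, 118], [154, 138, 137], [155, 140, 138], [154, 140, 136], [154, 137, 134], [151, 134, 130]]
[177, 177, 181, 160, 96, 75, 77, 78, 74, 115, 153, 143, 140, 140, 139, 141, 143, 137, 99, 65, 68, 76, 82, 81, 80, 80, 81, 80, 73, 80, 140, 183, 184, 182, 180]
```

View pics/crop1.png

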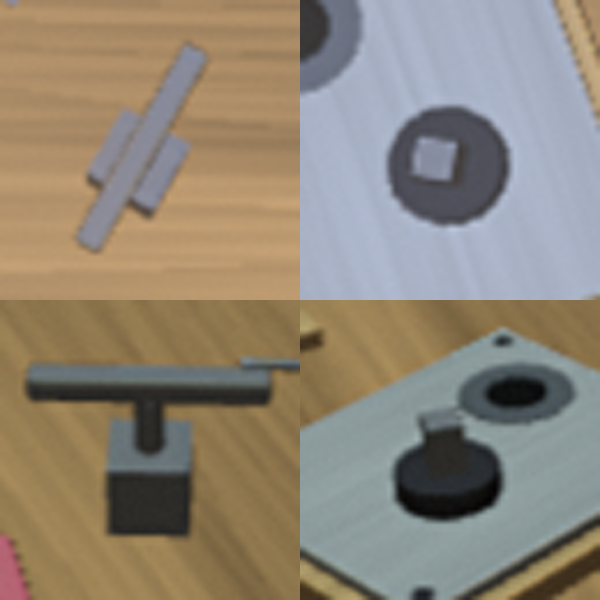

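```bash
python3 - <<'E'
from h import *
t=dict(np.load("pics/top0.npz"));s=dict(np.load("pics/side0.npz"))
f=t["frame"];hsv=cv2.cvtColor(f,cv2.COLOR_BGR2HSV)
def up(a,k=6): return cv2.resize(a,None,fx=k,fy=k,interpolation=cv2.INTER_CUBIC)
def uv(p,x0,y0,k=6): return (np.asarray(p,float)+.5)/k-.5+[x0,y0]
def barfit(x0,y0,x1,y1,z,half,nm):
    c=up(f[y0:y1,x0:x1]);m=cv2.cvtColor(c,cv2.COLOR_BGR2HSV)[...,1]<55
    n,l,st,_=cv2.connectedComponentsWithStats(m.astype(np.uint8));i=1+st[1:,4].argmax()
    p=np.argwhere(l==i)[:,::-1];P=plane(t,uv(p,x0,y0),z)[:,:2]
    C=P.mean(0);
    for _ in range(6):
        D=P-C;r=np.hypot(*D.T);T=P[(r>half*.55)]
        (cx,cy),wh,a=cv2.minAreaRect(T.astype(np.float32)*1000);C=np.array([cx,cy])/1000
        w,v=np.linalg.eigh(np.cov((T-C).T));ax=v[:,1]
    print(nm,"centre",C,"size",wh,"angle",np.arctan2(ax[1],ax[0]));return C
K=barfit(310,190,375,255,.080,.055,"key");barfit(405,195,440,255,.067,.04,"small")
# drive top
c=up(f[235:265,205:240]);g=c[...,1]
# plate
m=(hsv[...,1]<60)&(f[...,1]>150)
m=cv2.morphologyEx(m.astype(np.uint8),cv2.MORPH_CLOSE,np.ones((5,5)))
cn=max(cv2.findContours(m,0,cv2.CHAIN_APPROX_NONE)[0],key=cv2.contourArea)[:,0]
P=plane(t,cn,.028)[:,:2].astype(np.float32)*1000;r=cv2.minAreaRect(P);print("plate",r,cv2.boxPoints(r).tolist())
m=cv2.morphologyEx((g>112).astype(np.uint8),cv2.MORPH_OPEN,np.ones((7,7)))
n,l,st,ce=cv2.connectedComponentsWithStats(m)
i=l[(249-235)*6+3,(219-205)*6+3];p=np.argwhere(l==i)[:,::-1]
P=plane(t,uv(p,205,235),.075)[:,:2].astype(np.float32)*1000;print("drive",cv2.minAreaRect(P),P.mean(0))
x0,y0=200,230
c=up(f[y0:275,x0:245]);m=cv2.morphologyEx((c[...,1]<115).astype(np.uint8),cv2.MORPH_CLOSE,np.ones((9,9)))
cn=max(cv2.findContours(m,0,cv2.CHAIN_APPROX_NONE)[0],key=cv2.contourArea)[:,0]
P=plane(t,uv(cn,x0,y0),.045)[:,:2].astype(np.float32)*1000;print("boss(z45)",cv2.minEnclosingCircle(P))
# side view check
g=s["frame"];print("proj side: key bar",proj(s,[*K,.073]),"foot",proj(s,[*K,0]))
E
```

```text
key centre [ 0.56336377 -0.13556088] size (26.890300750732422, 109.50777435302734) angle 2.6564586334200326
small centre [ 0.56222095 -0.31008344] size (24.03388023376465, 80.05551147460938) angle 2.9793277384752503
plate ((522.8949584960938, 169.94351196289062), (235.19671630859375, 195.71054077148438), 22.43207550048828) [[376.8545837402344, 215.52020263671875], [451.5353698730469, 34.618587493896484], [668.935302734375, 124.3668212890625], [594.2545166015625, 305.2684326171875]]
drive ((501.6491394042969, 136.52069091796875), (19.312776565551758, 18.920042037963867), 82.02076721191406) [501.6072  136.22705]
boss(z45) ((501.0206604003906, 134.84475708007812), 29.59084129333496)
proj side: key bar [[311.46666858 234.97652616]] foot [[311.85932583 262.09194603]]
```

```bash
cat >> h.py <<'E'
def plan(target,yaw=None,quiet=False):
    """world displacement to target in tool axes; yaw= desired tool-z heading (mod pi)"""
    from plant import telemetry
    s=telemetry.read_state();M=R.from_rotvec(s["orientation"]).as_matrix()
    p=s["tool_pos"];h=np.arctan2(M[1,2],M[0,2])
    print("t",round(s["t"],2),"p",p.round(4),"x",M[:,0].round(3),"yaw",round(h,4),"q1",s["q"][0].round(3),"q6",s["q"][5].round(3),"F",s["force"].round(2),"T",s["wrist_torque"].round(3),"open",round(s["opening"],4))
    # rotvec about tool axes that makes x point straight down
    if target is not None: print("shift tool",(M.T@(np.array(target)-p)).round(4))
    tilt=np.cross(M[:,0],[0,0,-1]);print("level turn tool",(M.T@tilt).round(4))
    if yaw is not None:
        d=(yaw-h+np.pi/2)%np.pi-np.pi/2;print("world dyaw",round(d,4),"= tool ax",round(-d,4))
    return s
E
python3 - <<'E'
from h import *
t=dict(np.load("pics/top0.npz"));f=t["frame"]
x0,y0=310,190
c=cv2.resize(f[y0:255,x0:375],None,fx=6,fy=6,interpolation=cv2.INTER_CUBIC)
m=cv2.cvtColor(c,cv2.COLOR_BGR2HSV)[...,1]<55
n,l,st,_=cv2.connectedComponentsWithStats(m.astype(np.uint8));i=1+st[1:,4].argmax()
P=plane(t,(np.argwhere(l==i)[:,::-1]+.5)/6-.5+[x0,y0],.08)[:,:2]
C=np.array([.5633,-.1355]);ax=np.array([np.cos(2.656),np.sin(2.656)])
for _ in range(4):
    D=P-C;u=D@ax;w=D@[-ax[1],ax[0]]
    a=[D[(u>k)&(u<k+.016)].mean(0)+C for k in(.034,)]+[D[(u<-.034)&(u>-.05)].mean(0)+C]
    ax=a[0]-a[1];ax/=np.linalg.norm(ax);L=P@ax;nrm=np.array([-ax[1],ax[0]])
    C=ax*(L.max()+L.min())/2+nrm*((a[0]+a[1])/2@nrm)
print(C,np.arctan2(ax[1],ax[0]),L.max()-L.min())
b=np.arctan2(ax[1],ax[0])
plan([*C,.2],b+np.pi/2)
E
```

```text
[ 0.56663635 -0.1295179 ] 2.6431712968181427 0.10951076040434016
t 0.1 p [0.1758 0.5731 0.2   ] x [-0.001 -0.002 -1.   ] yaw 1.273 q1 1.188 q6 -0.085 F [ 0.84 -0.45  0.44] T [-0.016 -0.007 -0.   ] open 0.0931
shift tool [ 0.0009 -0.5798 -0.557 ]
level turn tool [-0.     -0.0017 -0.0001]
world dyaw -0.2006 = tool ax 0.2006
```

```bash
python3 - <<'E'
from h import *
t=dict(np.load("pics/top0.npz"));s=dict(np.load("pics/side0.npz"))
q=np.array([[142,146],[195,50],[89,242]])/4.615-.5+[310,190]
print(plane(t,q,.08)); print(proj(s,[[.5666,-.1295,.073],[.5666,-.1295,0]]))
# two-view: side bar centre
o1,d1=ray(t,q[:1]);o2,d2=ray(s,np.array([[148,83]])/4.615-.5+[280,215])
A=np.c_[d1[0],-d2[0]];k=np.linalg.lstsq(A,o2-o1,rcond=None)[0];print(o1+k[0]*d1[0],o2+k[1]*d2[0])
E
python3 -m inch '[[[0,-0.034,-0.033,0.02,0,0,0.6],[0,-0.034,-0.033,0.02,0,0,0.6],[0,-0.034,-0.033,0.02,0,0,0.6],[0,-0.034,-0.033,0.02,0,0,0.6],[0,-0.034,-0.033,0.02,0,0,0.6],[0,-0.034,-0.033,0.02,0,0,0.6],[0,-0.034,-0.033,0.02,0,0,0.6],[0,-0.034,-0.033,0.02,0,0,0.6],[0,-0.034,-0.033,0.02,0,0,0.6],[0,-0.034,-0.033,0.02,0,0,0.6],[0,-0.034,-0.033,0,0,0,0.6],[0,-0.034,-0.033,0,0,0,0.6],[0,-0.034,-0.033,0,0,0,0.6],[0,-0.034,-0.033,0,0,0,0.6],[0,-0.034,-0.033,0,0,0,0.6]]]'
python3 -c "
from h import *
plan([.5666,-.1295,.16],2.643+np.pi/2)"
```

```text
[[ 0.56683022 -0.12938372  0.08      ]
 [ 0.61399107 -0.15441587  0.08      ]
 [ 0.52040824 -0.10474374  0.08      ]]
[[311.59986463 232.9376715 ]
 [311.98508609 259.98199232]]
[ 0.56773421 -0.12961493  0.07416957] [ 0.56665911 -0.12925898  0.07398876]
t: 1.6
tool_pos: [0.437, -0.1096, 0.1957]
orientation: [-0.841, 1.411, 0.834]
force: [1.5, 0.2, 0.8]
opening: 0.0558
t 1.6 p [ 0.437  -0.1096  0.1957] x [-0.004 -0.007 -1.   ] yaw 1.0748 q1 -0.352 q6 -1.427 F [1.49 0.23 0.79] T [ 0.016 -0.067 -0.018] open 0.0558
shift tool [ 0.0354 -0.1235  0.0445]
level turn tool [ 0.     -0.0082  0.0004]
world dyaw -0.0026 = tool ax 0.0026
```

```bash
python3 -m inch '[[[0,-0.03,0.011,0,0,0,0.6],[0,-0.03,0.011,0,0,0,0.6],[0.01,-0.03,0.011,0,0,0,0.6],[0.01,-0.03,0.011,0,0,0,0.6],[0,0,0,0,0,0,0.6],[0,0,0,0,0,0,0.6]]]'
python3 - <<'E'
from h import *
from plant import optics
plan([.567,-.1295,.072],2.643+np.pi/2)
c=optics.read_camera("wrist");cv2.imwrite("pics/w1.png",c["frame"])
E
```

```text
t: 2.2
tool_pos: [0.5659, -0.139, 0.17]
orientation: [-0.829, 1.42, 0.827]
force: [0.3, 0.3, 0.2]
opening: 0.0563
t 2.2 p [ 0.5659 -0.139   0.17  ] x [-0.01  -0.007 -1.   ] yaw 1.0616 q1 -0.322 q6 -1.383 F [0.26 0.32 0.19] T [-0.01  -0.047  0.013] open 0.0563
shift tool [0.0979 0.0032 0.0099]
level turn tool [ 0.     -0.0111 -0.005 ]
world dyaw 0.0106 = tool ax -0.0106
```

View pics/w1.png

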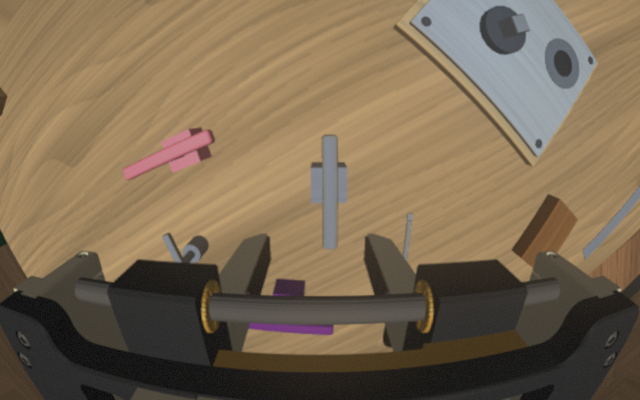

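The wrist view shows the bar at (330,190), lined up between the jaws. The screwdriver shaft (408,220) is clear, well below fingertip height.

```bash
python3 -m inch '[[[0.02,0.003,0.01,-0.01,-0.011,-0.005,0.6],[0.02,0,0,0,0,0,0.6],[0.02,0,0,0,0,0,0.6],[0.015,0,0,0,0,0,0.6],[0,0,0,0,0,0,0.6],[0,0,0,0,0,0,0.6]]]'
python3 -c "
from h import *
plan([.567,-.1295,.072],2.643+np.pi/2)"
```

```text
t: 2.85
tool_pos: [0.5662, -0.1281, 0.0983]
orientation: [-0.839, 1.4, 0.83]
force: [0.8, -0.8, -0.2]
opening: 0.0555
t 2.85 p [ 0.5662 -0.1281  0.0983] x [ 0.007 -0.002 -1.   ] yaw 1.0724 q1 -0.311 q6 -1.383 F [ 0.81 -0.78 -0.16] T [0.005 0.034 0.019] open 0.0555
shift tool [ 0.0263 -0.0012 -0.0008]
level turn tool [-0.      0.0015  0.0074]
world dyaw -0.0002 = tool ax 0.0002
```

```bash
python3 -m inch '[[[0.013,-0.001,-0.001,0,0.002,0.007,0.6],[0.012,0,0,0,0,0,0.6],[0,0,0,0,0,0,0.6],[0,0,0,0,0,0,0.1],[0,0,0,0,0,0,0.1],[0,0,0,0,0,0,0.0],[0,0,0,0,0,0,0.0],[0,0,0,0,0,0,0.0],[0,0,0,0,0,0,0]]]' 55
python3 -c "
from h import *
plan([.567,-.1295,.072],2.643+np.pi/2)"
```

```text
t: 3.75
tool_pos: [0.569, -0.1306, 0.0752]
orientation: [-0.838, 1.402, 0.831]
force: [0.6, 0.2, -0.8]
opening: 0.0118
t 3.75 p [ 0.569  -0.1306  0.0752] x [ 0.005 -0.002 -1.   ] yaw 1.0722 q1 -0.313 q6 -1.385 F [ 0.56  0.22 -0.78] T [-0.029  0.013 -0.013] open 0.0118
shift tool [ 0.0032  0.0023 -0.    ]
level turn tool [-0.      0.0003  0.0053]
world dyaw 0.0 = tool ax -0.0
```

```bash
python3 -m inch '[[[-0.01,0,0,0,0,0,0],[-0.02,0,0,0,0,0,0],[-0.03,0,0,0,0,0,0],[-0.03,0,0,0,0,0,0],[-0.02,0,0,0,0,0,0],[0,0,0,0,0,0,0]]]'
python3 - <<'E'
from h import *
from plant import optics
plan([.5016,.1360,.18],1.432)
a=[optics.read_camera(n)["frame"] for n in("top","side")]
cv2.imwrite("pics/l1.png",np.hstack([cv2.resize(a[0][120:320,140:440],(600,400))[:,200:],cv2.resize(a[1][120:320,180:380],(400,400))]))
E
```

```text
t: 4.35
tool_pos: [0.5679, -0.1301, 0.1921]
orientation: [-0.838, 1.402, 0.831]
force: [0.7, -0.3, 0.8]
opening: 0.0007
t 4.35 p [ 0.5679 -0.1301  0.1921] x [ 0.005 -0.002 -1.   ] yaw 1.0722 q1 -0.313 q6 -1.385 F [ 0.7  -0.25  0.81] T [0.025 0.009 0.06 ] open 0.0007
shift tool [0.0112 0.1855 0.202 ]
level turn tool [0.     0.0003 0.005 ]
world dyaw 0.3598 = tool ax -0.3598
```

View pics/l1.png

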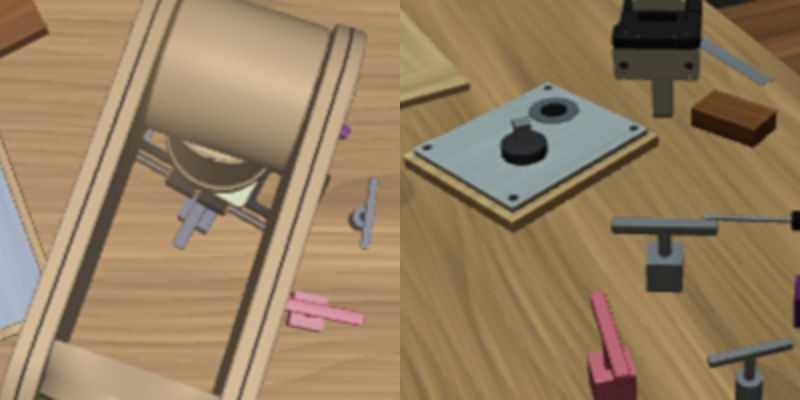

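The grasp failed: opening is 0.7 mm and the key still stands at its old place (side about (312,233)). I'll check whether it moved, then go down again open and look before closing.

```bash
python3 -m inch '[[[0,0,0,0,0,0,0.6],[0,0,0,0,0,0,0.6],[0,0,0,0,0,0,0.6],[0,0,0,0,0,0,0.6],[0,0,0,0,0,0,0.6],[0.03,0.001,0,0,0,0,0.6],[0.03,0.001,0,0,0,0.005,0.6],[0.02,0,0,0,0,0,0.6],[0.02,0,0,0,0,0,0.6],[0,0,0,0,0,0,0.6],[0,0,0,0,0,0,0.6]]]' 55
python3 - <<'E'
from h import *
from plant import optics
plan([.567,-.1295,.070],2.643+np.pi/2)
s0=dict(np.load("pics/side0.npz"))["frame"]
s=optics.read_camera("side");f=s["frame"]
print(np.abs(f[215:270,285:345].astype(int)-s0[215:270,285:345]).mean())
w=optics.read_camera("wrist")["frame"]
cv2.imwrite("pics/d1.png",np.hstack([cv2.resize(f[160:280,255:375],(400,400),interpolation=cv2.INTER_CUBIC),cv2.resize(w[100:340,200:440],(400,400))]))
E
```

```text
t: 5.55
tool_pos: [0.5608, -0.1274, 0.0793]
orientation: [-0.827, 1.413, 0.844]
force: [-0.7, -0.5, -0.2]
opening: 0.0556
t 5.55 p [ 0.5608 -0.1274  0.0793] x [-0.012  0.004 -1.   ] yaw 1.0722 q1 -0.313 q6 -1.385 F [-0.69 -0.48 -0.25] T [ 0.008 -0.054  0.013] open 0.0556
shift tool [ 0.0092 -0.0065  0.0012]
level turn tool [ 0.     -0.0021 -0.0128]
world dyaw -0.0 = tool ax 0.0
6.96989898989899
```

View pics/d1.png

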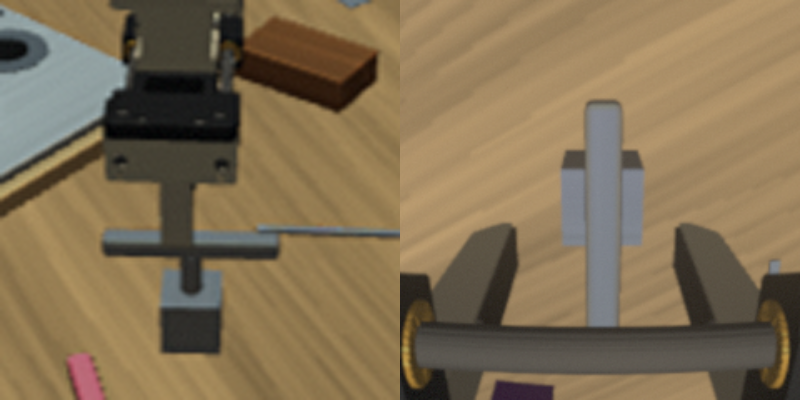

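```bash
python3 - <<'E'
from h import *
s=dict(np.load("pics/side0.npz"))
from plant import telemetry
st=telemetry.read_state();M=R.from_rotvec(st["orientation"]).as_matrix();p=st["tool_pos"]
for k in(0,.017): 
  for y in (-.0075,.0075): print(k,y,(proj(s,p+M@[k,y,-.028])[0]-[255,160])*400/120)
print("bar",(proj(s,[.567,-.1295,.073])[0]-[255,160])*400/120)
E
```

```text
0 -0.0075 [189.09473636 263.53154601]
0 0.0075 [164.20148147 262.80393202]
0.017 -0.0075 [189.06851955 285.62997279]
0.017 0.0075 [164.41673286 284.90039487]
bar [189.24765209 242.94847863]
```

The side view shows the fingertip in front of the bar at crop row about 248, where the reported pose predicts 285. In the wrist view the tips are nearer the camera than the bar top. So the real tips are about 29 mm higher than reported, and I need to see how the readings behave.

```bash
for i in 1 2 3; do python3 -c "
from h import *
plan([.567,-.1295,.070],2.643+np.pi/2)
from plant import telemetry as t;s=t.read_state();print(s['q'].round(4),s['dq'].round(3),s['joint_torque'].round(1))" | grep -v level; python3 -m inch '[[[0,0,0,0,0,0,0.6]]]' >/dev/null; done
python3 - <<'E'
from h import *
from plant import optics
s=dict(np.load("pics/side0.npz"));c=optics.read_camera("side")
print(c["rvec"]-s["rvec"],c["tvec"]-s["tvec"])
w=optics.read_camera("wrist");Rw=R.from_rotvec(w["rvec"]).as_matrix();print("wrist cam pos",-Rw.T@w["tvec"],"axis",Rw[2],w["fx"],w["cx"],w["cy"])
E
```

```text
t 5.65 p [ 0.5611 -0.1275  0.0798] x [-0.012  0.004 -1.   ] yaw 1.0722 q1 -0.313 q6 -1.385 F [ 0.61 -0.79 -0.78] T [-0.011 -0.006 -0.003] open 0.0558
shift tool [ 0.0097 -0.0062  0.0011]
world dyaw -0.0 = tool ax 0.0
[-3.1280e-01  1.6630e-01  1.6749e+00  3.0000e-04  1.3125e+00 -1.3851e+00] [-0.001 -0.01  -0.012 -0.002 -0.004 -0.   ] [ -0.  -54.2 -45.7   0.    0.1  -0. ]
t 5.75 p [ 0.5619 -0.1278  0.081 ] x [-0.01   0.004 -1.   ] yaw 1.0722 q1 -0.313 q6 -1.385 F [-0.63 -0.1   0.02] T [-0.042  0.027  0.017] open 0.0554
shift tool [ 0.011  -0.0054  0.0009]
world dyaw -0.0 = tool ax 0.0
[-3.1280e-01  1.6530e-01  1.6736e+00  3.0000e-04  1.3131e+00 -1.3851e+00] [ 0.001 -0.009 -0.014 -0.003  0.008 -0.   ] [ -0.  -54.1 -45.6   0.    0.2   0. ]
t 5.85 p [ 0.5627 -0.128   0.0823] x [-0.008  0.003 -1.   ] yaw 1.0722 q1 -0.313 q6 -1.385 F [-0.05 -0.78  0.93] T [0.002 0.017 0.023] open 0.056
shift tool [ 0.0122 -0.0046  0.0008]
world dyaw -0.0 = tool ax 0.0
[-3.1280e-01  1.6430e-01  1.6724e+00  3.0000e-04  1.3135e+00 -1.3851e+00] [ 0.    -0.009 -0.013 -0.     0.003  0.001] [ -0.  -54.4 -46.    0.    0.2   0. ]
[0. 0. 0.] [0. 0. 0.]
wrist cam pos [ 0.49712707 -0.09219732  0.26792794] axis [ 0.23720215 -0.12946968 -0.96279424] 309.70691628693146 316.96153291540725 200.46355514826374
```

```bash
python3 - <<'E'
from h import *
from plant import optics,telemetry
st=telemetry.read_state();M=R.from_rotvec(st["orientation"]).as_matrix();p=st["tool_pos"];print(p)
w=optics.read_camera("wrist");cv2.imwrite("pics/w2.png",w["frame"])
Rw=R.from_rotvec(w["rvec"]).as_matrix()
def pw(P):
    d=Rw@np.array(P)+w["tvec"];th=np.arctan2(np.hypot(d[0],d[1]),d[2]);return (np.array([w["cx"],w["cy"]])+w["fx"]*th*d[:2]/np.hypot(d[0],d[1])).round(0)
for k in(-.03,-.01,0,.017): print(k,[pw(p+M@[k,y,z]) for z in(-.028,.028) for y in(-.0075,.0075)])
C=np.array([.567,-.1295]);a=np.array([np.cos(2.643),np.sin(2.643)])
print("bar ends",pw([*(C+.055*a),.08]),pw([*(C-.055*a),.08]))
print("cam in tool",M.T@(-Rw.T@w["tvec"]-p))
E
```

```text
[ 0.56323244 -0.12820221  0.08308145]
-0.03 [array([268., 268.]), array([266., 244.]), array([366., 268.]), array([368., 244.])]
-0.01 [array([272., 253.]), array([271., 231.]), array([362., 253.]), array([363., 231.])]
0 [array([274., 246.]), array([273., 225.]), array([360., 246.]), array([361., 225.])]
0.017 [array([277., 236.]), array([276., 216.]), array([357., 236.]), array([358., 216.])]
bar ends [318. 156.] [318. 308.]
cam in tool [-0.18407654  0.07668807 -0.00019937]
```

View pics/w2.png

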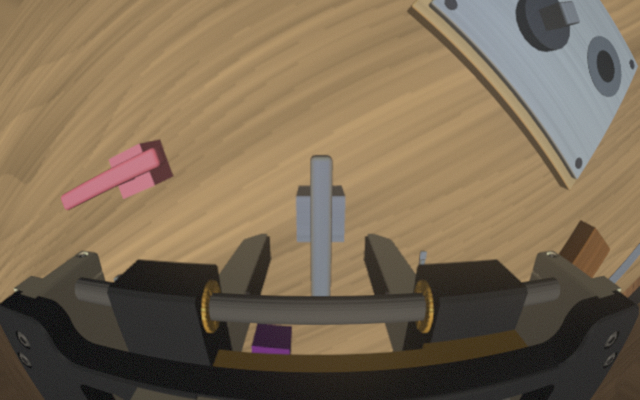

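Bar ends project to (318,156), seen at (321,156), so the camera pose is sound. The fingertip corners at (269,236) and (366,236) sit about 30 mm further back than described. Two views agree, so I'll go lower in small steps and check before closing.

```bash
python3 -m inch '[[[0.01,-0.004,0,0,0,-0.005,0.6],[0.01,0,0,0,0,0,0.6],[0.006,0,0,0,0,0,0.6],[0,0,0,0,0,0,0.6],[0,0,0,0,0,0,0.6]]]' 55
python3 - <<'E'
from h import *
from plant import optics,telemetry
st=plan([.567,-.1295,.042],2.643+np.pi/2)
M=R.from_rotvec(st["orientation"]).as_matrix()
s=optics.read_camera("side");f=s["frame"]
print([(proj(s,st["tool_pos"]+M@[k,0,-.028])[0]-[255,160])*5 for k in(-.03,-.013,.0,.017)])
cv2.imwrite("pics/d2.png",cv2.resize(f[160:280,255:375],(600,600),interpolation=cv2.INTER_CUBIC))
E
```

```text
t: 6.6
tool_pos: [0.5657, -0.1299, 0.053]
orientation: [-0.833, 1.408, 0.837]
force: [1.1, -0.5, 0.8]
opening: 0.0557
t 6.6 p [ 0.5657 -0.1299  0.053 ] x [-0.004  0.001 -1.   ] yaw 1.0722 q1 -0.314 q6 -1.386 F [ 1.06 -0.53  0.76] T [0.005 0.001 0.004] open 0.0557
shift tool [ 0.011 -0.001  0.001]
level turn tool [-0.     -0.0015 -0.0043]
world dyaw -0.0 = tool ax 0.0
[array([278.18151757, 388.33019018]), array([278.52198176, 421.59920753]), array([278.77790268, 446.60694122]), array([279.10692337, 478.757739  ])]
```

View pics/d2.png

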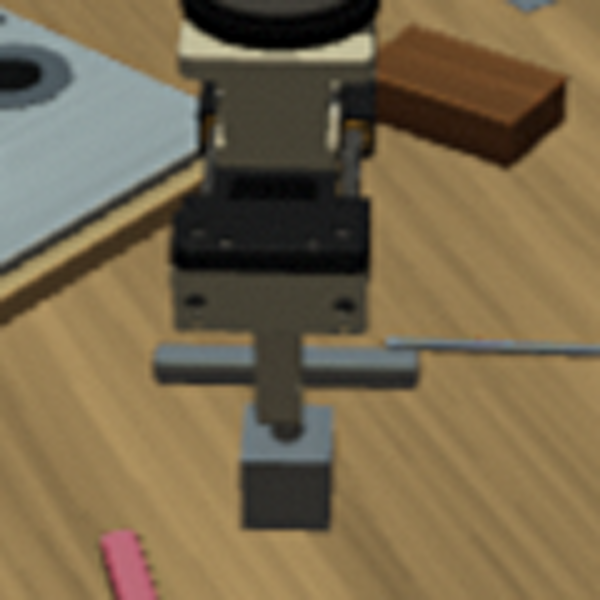

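Fingertip in the side view is at row 422, 13 mm behind the reported TCP, so it stands at z about 0.066. I'll go down 15 mm and close.

```bash
python3 -m inch '[[[0.008,-0.001,0.001,0,0,-0.004,0.6],[0.007,0,0,0,0,0,0.6],[0,0,0,0,0,0,0.6],[0,0,0,0,0,0,0.6]]]' 55
python3 -c "
from h import *
plan([.567,-.1295,.037],2.643+np.pi/2)"
```

```text
t: 7.05
tool_pos: [0.5674, -0.1295, 0.0371]
orientation: [-0.836, 1.406, 0.834]
force: [0.1, -0.2, 0.9]
opening: 0.0557
t 7.05 p [ 0.5674 -0.1295  0.0371] x [-0.    -0.002 -1.   ] yaw 1.0722 q1 -0.311 q6 -1.383 F [ 0.07 -0.16  0.93] T [ 0.022  0.009 -0.005] open 0.0557
shift tool [ 0.0001  0.0004 -0.0002]
level turn tool [-0.     -0.0014  0.0007]
world dyaw -0.0 = tool ax 0.0
```

```bash
python3 -m inch '[[[0,0,0,0,0,0,0.0],[0,0,0,0,0,0,0.0],[0,0,0,0,0,0,0.0],[0,0,0,0,0,0,0],[0,0,0,0,0,0,0],[0,0,0,0,0,0,0],[0,0,0,0,0,0,0],[0,0,0,0,0,0,0]]]' 55
python3 -c "
from h import *
plan([.567,-.1295,.037],2.643+np.pi/2)"
```

```text
t: 7.85
tool_pos: [0.568, -0.1295, 0.0379]
orientation: [-0.836, 1.404, 0.833]
force: [1.0, 0.8, 0.3]
opening: 0.0137
t 7.85 p [ 0.568  -0.1295  0.0379] x [ 0.001 -0.002 -1.   ] yaw 1.0723 q1 -0.311 q6 -1.383 F [1.02 0.78 0.28] T [-0.093 -0.023 -0.016] open 0.0137
shift tool [ 0.0009  0.0009 -0.0005]
level turn tool [ 0.     -0.0009  0.002 ]
world dyaw -0.0001 = tool ax 0.0001
```

```bash
python3 -m inch '[[[-0.01,0,0,0,0,0,0],[-0.02,0,0,0,0,0,0],[-0.025,0,0,0,0,0,0],[-0.025,0,0,0,0,0,0],[-0.02,0,0,0,0,0,0],[0,0,0,0,0,0,0],[0,0,0,0,0,0,0]]]'
python3 -c "
from h import *
plan([.5016,.1360,.14],1.432)"
```

```text
t: 8.55
tool_pos: [0.5639, -0.1283, 0.1393]
orientation: [-0.832, 1.411, 0.839]
force: [-0.8, -0.4, -4.4]
opening: 0.0134
t 8.55 p [ 0.5639 -0.1283  0.1393] x [-0.008  0.001 -1.   ] yaw 1.0722 q1 -0.311 q6 -1.383 F [-0.78 -0.43 -4.42] T [0.007 0.029 0.014] open 0.0134
shift tool [-0.      0.1811  0.2024]
level turn tool [ 0.     -0.0031 -0.0072]
world dyaw 0.3598 = tool ax -0.3598
```

```bash
python3 -m inch '[[[0,0.01,0.011,0,0,-0.007,0],[0,0.02,0.022,0,0,0,0],[0,0.025,0.028,0,0,0,0],[0,0.025,0.028,0,0,0,0],[0,0.025,0.028,0,0,0,0],[0,0.025,0.028,0,0,0,0],[0,0.02,0.022,0,0,0,0],[0,0.015,0.017,0,0,0,0],[0,0,0,-0.1,0,0,0],[0,0,0,-0.1,0,0,0],[0,0,0,-0.1,0,0,0],[0,0,0,-0.06,0,0,0],[0,0,0,0,0,0,0]]]'
python3 -c "
from h import *
plan([.5016,.1360,.14],1.432)"
```

```text
t: 9.85
tool_pos: [0.4853, 0.1289, 0.1168]
orientation: [-1.105, 1.291, 1.14]
force: [0.3, 0.0, -4.2]
opening: 0.0135
t 9.85 p [0.4853 0.1289 0.1168] x [-0.033 -0.001 -0.999] yaw 1.4483 q1 0.155 q6 -1.294 F [ 0.28  0.04 -4.24] T [-0.009 -0.045 -0.009] open 0.0135
shift tool [-0.0237 -0.0145  0.0089]
level turn tool [ 0.     -0.0054 -0.0325]
world dyaw -0.0163 = tool ax 0.0163
```

```bash
python3 -m inch '[[[-0.012,0,0,0,0,-0.016,0],[-0.01,-0.006,0.004,0.016,-0.005,-0.016,0],[0,-0.006,0.004,0,0,0,0],[0,0,0,0,0,0,0],[0,0,0,0,0,0,0]]]'
python3 - <<'E'
from h import *
from plant import optics
s=plan([.5016,.1360,.13],1.432)
M=R.from_rotvec(s["orientation"]).as_matrix();p=s["tool_pos"]
c=optics.read_camera("side");f=c["frame"]
k=p+M@[.0379,.0009,-.0]
print("pred foot",(proj(c,k)[0]-[190,110])*6,"drive top",(proj(c,[.5016,.1360,.075])[0]-[190,110])*6)
cv2.imwrite("pics/s3.png",cv2.resize(f[110:210,190:290],(600,600),interpolation=cv2.INTER_CUBIC))
E
```

```text
t: 10.35
tool_pos: [0.4987, 0.1366, 0.1394]
orientation: [-1.102, 1.274, 1.101]
force: [-0.3, -0.1, -4.4]
opening: 0.0135
t 10.35 p [0.4987 0.1366 0.1394] x [ 0.001 -0.    -1.   ] yaw 1.4254 q1 0.168 q6 -1.257 F [-0.27 -0.15 -4.35] T [ 0.01  -0.051 -0.019] open 0.0135
shift tool [ 0.0094 -0.0029 -0.0001]
level turn tool [-0.     -0.0001  0.0011]
world dyaw 0.0066 = tool ax -0.0066
pred foot [283.22994674 365.18566937] drive top [299.0121745  420.77321183]
```

View pics/s3.png

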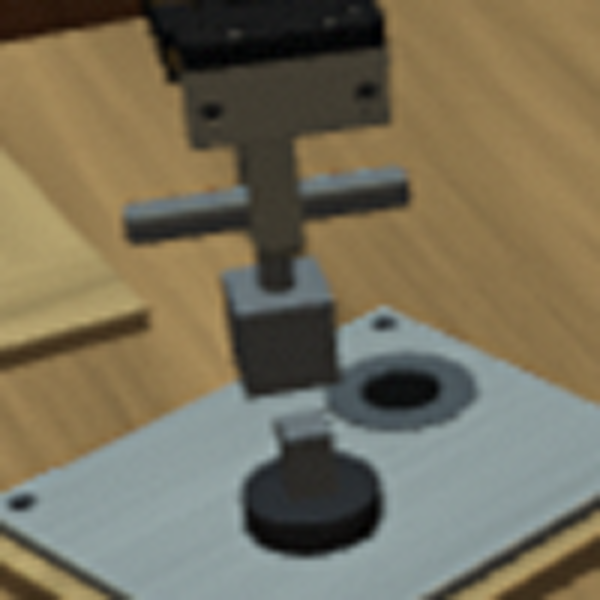

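Side view: the key hangs above the drive, hub bottom corners at (248,397) and (337,383), drive top centre at about (304,425). I'll check these against the predicted hub corners.

```bash
python3 - <<'E'
from h import *
from plant import telemetry
s=telemetry.read_state();c=dict(np.load("pics/side0.npz"))
M=R.from_rotvec(s["orientation"]).as_matrix();p=s["tool_pos"]
J=lambda P:((proj(c,P)[0]-[190,110])*6).round(0)
for x,n in((.0379,"foot"),(-.0001,"hubtop")):
    print(n,[J(p+M@[x,.0009+y,z]) for y in(-.019,.019) for z in(-.019,.019)])
print("bar ends",J(p+M@[-.035,.0009-.055,0]),J(p+M@[-.035,.0009+.055,0]),"tip",J(p+M@[-.013,0,-.007]))
print("1cm x,y,z",J(p+[.01,0,0])-J(p),J(p+[0,.01,0])-J(p),J(p+[0,0,.01])-J(p))
a=np.deg2rad(82.02);
print("drive corners 17mm",[J([.5016+.0085*(i*np.cos(a)-j*np.sin(a)),.136+.0085*(i*np.sin(a)+j*np.cos(a)),.075]) for i in(-1,1) for j in(-1,1)])
o,d=ray(c,np.array([[304,425]])/6+[190,110]); P=o+d*((.075-o[2])/d[:,2])[:,None];print("drive from side",P)
print("boss centre",J([.5016,.136,.045]))
E
```

```text
foot [array([339., 381.]), array([321., 336.]), array([244., 396.]), array([228., 351.])]
hubtop [array([331., 296.]), array([313., 253.]), array([233., 311.]), array([217., 267.])]
bar ends [405. 181.] [120. 222.] tip [276. 260.]
1cm x,y,z [24. -5.] [ -8. -10.] [ -3. -22.]
drive corners 17mm [array([324., 428.]), array([282., 435.]), array([316., 407.]), array([274., 414.])]
drive from side [[0.5023304  0.13193208 0.075     ]]
boss centre [306. 483.]
```

Predicted and observed hub corners agree within 1 mm. For the drive, the two views differ by about 3 mm, so I'll take the middle, (0.502, 0.134), and go down gently.

```bash
python3 -m inch '[[[0.006,-0.003,-0.002,-0.007,0,0,0],[0.006,-0.001,0,0,0,0,0],[0.004,0,0,0,0,0,0],[0,0,0,0,0,0,0]]]'
python3 -c "
from h import *
plan([.503,.134,.113],1.432)"
```

```text
t: 10.8
tool_pos: [0.5019, 0.1332, 0.1205]
orientation: [-1.107, 1.273, 1.107]
force: [0.2, -0.6, -4.8]
opening: 0.0133
t 10.8 p [0.5019 0.1332 0.1205] x [-0.001 -0.001 -1.   ] yaw 1.4323 q1 0.161 q6 -1.271 F [ 0.16 -0.6  -4.78] T [-0.043 -0.02   0.008] open 0.0133
shift tool [ 0.0075 -0.001   0.001 ]
level turn tool [ 0.     -0.0009 -0.0012]
world dyaw -0.0003 = tool ax 0.0003
```

```bash
for i in 1 2; do python3 -m inch '[[[0.003,-0.0005,0.0005,0,0,0,0],[0.002,0,0,0,0,0,0]]]' >/dev/null; python3 -c "
from h import *
plan([.503,.134,.113],1.432)" | head -1;done; python3 -m inch '[[[0.002,0,0,0,0,0,0],[0,0,0,0,0,0,0]]]'
```

```text
t 11.0 p [0.5023 0.1335 0.1149] x [-0.002 -0.001 -1.   ] yaw 1.4321 q1 0.162 q6 -1.27 F [ 0.12 -0.11 -3.48] T [ 0.01  -0.025  0.036] open 0.0134
t 11.2 p [0.5043 0.134  0.112 ] x [ 0.001 -0.001 -1.   ] yaw 1.4321 q1 0.162 q6 -1.27 F [-5.67 -1.52 16.44] T [-0.327  1.126  0.01 ] open 0.0133
t: 11.4
tool_pos: [0.506, 0.1344, 0.1128]
orientation: [-1.109, 1.268, 1.103]
force: [-0.7, -0.3, -4.3]
opening: 0.0133
```

Contact at foot height 0.075, and the arm has drifted about 3 mm in +x. I'll correct and probe again with smaller steps.

```bash
cat > r.sh <<'E'
python3 -c "
from h import *
plan([.503,.134,.113],1.432)"
E
python3 -m inch '[[[-0.003,0.003,0,0,0,0,0],[0,0.001,0,0,0,0,0],[0,0,0,0,0,0,0]]]' >/dev/null; sh r.sh
python3 -m inch '[[[0.002,0,0,0,0,0,0],[0.001,0,0,0,0,0,0]]]' >/dev/null; sh r.sh
```

```text
t 11.7 p [0.5016 0.1351 0.1157] x [ 0.005 -0.    -1.   ] yaw 1.4323 q1 0.165 q6 -1.267 F [-0.43  0.85 -3.87] T [-0.027  0.012  0.019] open 0.0135
shift tool [ 0.0027 -0.0015 -0.0009]
level turn tool [0.     0.0006 0.005 ]
world dyaw -0.0003 = tool ax 0.0003
t 11.9 p [0.5014 0.1351 0.1123] x [ 0.005 -0.    -1.   ] yaw 1.4325 q1 0.165 q6 -1.267 F [-0.09 -0.21  0.76] T [-0.009  0.099  0.022] open 0.0136
shift tool [-0.0007 -0.0017 -0.0009]
level turn tool [0.     0.0005 0.0048]
world dyaw -0.0005 = tool ax 0.0005
```

```bash
python3 -m inch '[[[0.001,0,0,0,0,0.004,0],[0.001,0,0,0,0,0,0]]]' >/dev/null; sh r.sh|head -1
python3 -m inch '[[[0.001,0,0,0,0,0,0]]]' >/dev/null; sh r.sh
```

```text
t 12.1 p [0.5022 0.1355 0.1111] x [ 0.002  0.001 -1.   ] yaw 1.4325 q1 0.164 q6 -1.268 F [ 1.1   1.93 -1.99] T [ 0.539 -0.068  0.011] open 0.0139
t 12.2 p [0.5026 0.1358 0.1102] x [ 0.003  0.002 -1.   ] yaw 1.4325 q1 0.164 q6 -1.268 F [ 0.83  1.26 -1.31] T [ 0.494 -0.19   0.027] open 0.0135
shift tool [-0.0028 -0.0007 -0.0018]
level turn tool [0.     0.0023 0.0028]
world dyaw -0.0005 = tool ax 0.0005
```

```bash
for i in 1 2 3; do python3 -m inch '[[[0.0015,0,0.0005,0,0,0,0],[0.001,0,0,0,0,0,0]]]' >/dev/null; sh r.sh|head -1;done
```

```text
t 12.4 p [0.503  0.1365 0.1075] x [ 0.004  0.002 -1.   ] yaw 1.4326 q1 0.165 q6 -1.267 F [ 1.92  1.64 -4.33] T [ 0.233 -0.272  0.018] open 0.0134
t 12.6 p [0.5029 0.1367 0.1042] x [ 0.003  0.001 -1.   ] yaw 1.4325 q1 0.166 q6 -1.266 F [ 1.31  2.12 -3.05] T [ 0.225 -0.375  0.   ] open 0.0135
t 12.8 p [0.5032 0.1373 0.1015] x [ 0.004  0.002 -1.   ] yaw 1.4325 q1 0.167 q6 -1.265 F [ 0.58  1.52 -1.57] T [ 0.585 -0.276 -0.   ] open 0.0134
```

Foot is 11 mm below the drive top with little force, so the angle matches. I'll continue down past the ball.

```bash
for i in 1 2 3; do python3 -m inch '[[[0.002,0,0.0005,0,0.001,0.001,0],[0.0015,0,0,0,0,0,0]]]' >/dev/null; sh r.sh|head -1;done
```

```text
t 13.0 p [0.5036 0.1379 0.0988] x [ 0.003  0.001 -1.   ] yaw 1.4326 q1 0.169 q6 -1.264 F [-0.59 -0.58  0.87] T [0.001 0.088 0.029] open 0.0133
t 13.2 p [0.5037 0.138  0.0952] x [ 0.002 -0.001 -1.   ] yaw 1.4326 q1 0.17 q6 -1.262 F [-0.58  0.6  -1.17] T [ 0.018 -0.013  0.007] open 0.0137
t 13.4 p [0.5037 0.1381 0.0913] x [ 0.001 -0.003 -1.   ] yaw 1.4326 q1 0.171 q6 -1.26 F [-0.56 -0.17 -0.26] T [-0.072 -0.     0.017] open 0.0134
```

```bash
for i in 1 2 3 4; do python3 -m inch '[[[0.002,0,0,0,0,0,0],[0.001,0,0,0,0,0,0]]]' >/dev/null; sh r.sh|head -1;done
```

```text
t 13.6 p [0.5036 0.1381 0.0877] x [ 0.    -0.003 -1.   ] yaw 1.4326 q1 0.172 q6 -1.26 F [ 1.31  0.48 -0.68] T [-0.08  -0.041  0.054] open 0.0132
t 13.8 p [0.5032 0.1381 0.0837] x [-0.001 -0.003 -1.   ] yaw 1.4326 q1 0.172 q6 -1.26 F [ 1.14 -0.4  -3.36] T [-0.1   -0.409  0.04 ] open 0.0139
t 14.0 p [0.504  0.1383 0.0828] x [ 0.001 -0.002 -1.   ] yaw 1.4326 q1 0.172 q6 -1.26 F [-4.92 -2.71  9.63] T [-6.000e-01  1.126e+00  1.000e-03] open 0.0138
t 14.2 p [0.5043 0.1382 0.0829] x [ 0.001 -0.003 -1.   ] yaw 1.4327 q1 0.172 q6 -1.26 F [-2.75 -1.58  1.96] T [-0.415  0.696 -0.014] open 0.0134
```

Stops hard at TCP z 0.0828 under 14 N, where home was predicted at 0.0829, so the key is home. Next I turn it clockwise about 1.04 rad at full grip, watching the torque.

```bash
python3 -m inch '[[[0,0.0005,0,0,0,0,0],[0,0,0,0.04,0,0,0],[0,0,0,0.05,0,0,0],[0,0,0,0.05,0,0,0]]]' 60 >/dev/null; sh r.sh|head -1
python3 -m inch '[[[0,0,0,0.06,0,0,0],[0,0,0,0.06,0,0,0],[0,0,0,0.06,0,0,0]]]' >/dev/null; sh r.sh|head -3
```

```text
t 14.6 p [0.5038 0.1376 0.0828] x [ 0.002 -0.004 -1.   ] yaw 1.2894 q1 0.172 q6 -1.117 F [-0.82  0.12  1.23] T [-0.29   0.21   0.444] open 0.0137
t 14.9 p [0.5037 0.1375 0.0828] x [ 0.002 -0.005 -1.   ] yaw 1.1038 q1 0.172 q6 -0.93 F [-0.51 -1.28  0.82] T [-0.378  0.217  0.417] open 0.0134
shift tool [-0.0302 -0.0011 -0.0035]
level turn tool [-0.     -0.0034  0.0037]
```

```bash
python3 -m inch '[[[0,0,0,0.06,-0.003,0.003,0],[0,0,0,0.06,0,0,0],[0,0,0,0.06,0,0,0],[0,0,0,0.06,0,0,0],[0,0,0,0.06,0,0,0]]]' >/dev/null; sh r.sh|head -1
python3 -m inch '[[[0,0,0,0.06,0,0,0],[0,0,0,0.06,0,0,0],[0,0,0,0.06,0,0,0]]]' >/dev/null; sh r.sh|sed -n '1p;3p'
for i in 1 2; do python3 -m inch '[[[0,0,0,0.04,0,0,0]]]' >/dev/null; sh r.sh|head -1;done
```

```text
t 15.4 p [0.5034 0.1373 0.0828] x [ 0.    -0.002 -1.   ] yaw 0.7939 q1 0.169 q6 -0.624 F [-1.03 -0.44  0.7 ] T [-0.343  0.247  0.352] open 0.0136
t 15.7 p [0.5033 0.1372 0.0828] x [ 0.    -0.002 -1.   ] yaw 0.608 q1 0.17 q6 -0.438 F [-0.91 -0.35  0.53] T [-0.364  0.285  0.448] open 0.0131
level turn tool [ 0.     -0.0013  0.002 ]
t 15.8 p [0.5033 0.1372 0.0828] x [ 0.    -0.003 -1.   ] yaw 0.5661 q1 0.17 q6 -0.396 F [-0.66 -1.22  0.76] T [-0.274  0.281  0.431] open 0.0136
t 15.9 p [0.5033 0.1372 0.0828] x [ 0.    -0.003 -1.   ] yaw 0.5249 q1 0.17 q6 -0.354 F [ 0.03 -0.71  1.62] T [-0.31   0.288  0.427] open 0.0137
```

Torque steady at about 0.43 N m. The stop is expected near yaw 0.39.

```bash
for i in 1 2 3 4 5 6 7 8; do python3 -m inch '[[[0,0,0,0.025,0,0,0]]]' >/dev/null; sh r.sh|head -1|cut -c1-200;done
```

```text
t 16.0 p [0.5032 0.1372 0.0828] x [ 0.    -0.003 -1.   ] yaw 0.4987 q1 0.17 q6 -0.328 F [-0.87 -1.31  0.2 ] T [-0.369  0.313  0.416] open 0.0136
t 16.1 p [0.5032 0.1372 0.0828] x [ 0.    -0.003 -1.   ] yaw 0.4728 q1 0.17 q6 -0.302 F [-0.4  -1.07 -0.21] T [-0.371  0.315  0.43 ] open 0.0133
t 16.2 p [0.5032 0.1372 0.0828] x [-0.    -0.003 -1.   ] yaw 0.4465 q1 0.17 q6 -0.276 F [ 0.26 -0.6   0.85] T [-0.373  0.301  0.405] open 0.0134
t 16.3 p [0.5031 0.1372 0.0828] x [-0.    -0.003 -1.   ] yaw 0.4198 q1 0.17 q6 -0.249 F [-1.14 -0.81  0.77] T [-0.349  0.306  0.381] open 0.0134
t 16.4 p [0.5031 0.1372 0.0828] x [-0.    -0.003 -1.   ] yaw 0.3929 q1 0.17 q6 -0.222 F [-0.19 -1.01  0.75] T [-0.319  0.303  0.451] open 0.0134
t 16.5 p [0.5031 0.1372 0.0828] x [-0.    -0.003 -1.   ] yaw 0.3658 q1 0.17 q6 -0.195 F [-1.09 -1.31  1.18] T [-0.397  0.352  0.47 ] open 0.0135
t 16.6 p [0.5031 0.1372 0.0828] x [-0.    -0.003 -1.   ] yaw 0.3386 q1 0.17 q6 -0.168 F [-2.13 -1.31  1.53] T [-0.395  0.38   0.434] open 0.0134
t 16.7 p [0.5031 0.1372 0.0828] x [-0.    -0.003 -1.   ] yaw 0.3114 q1 0.17 q6 -0.14 F [-1.22 -1.52  1.17] T [-0.334  0.329  0.466] open 0.0134
```

```bash
python3 - <<'E'
from h import *
from plant import optics
w=optics.read_camera("wrist");cv2.imwrite("pics/w3.png",w["frame"])
np.savez("pics/w3.npz",**w)
E
```

```text
(no output)
```

View pics/w3.png

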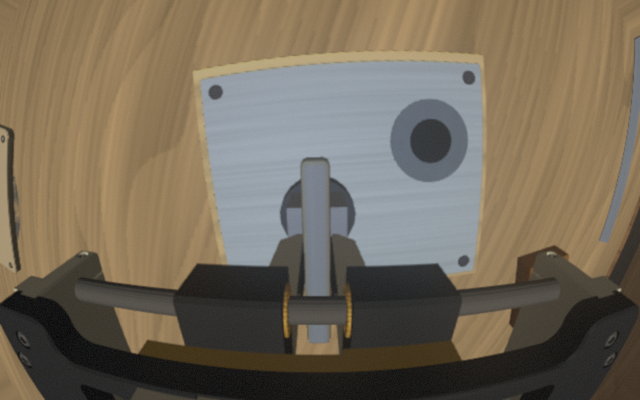

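The bar runs (315,160) to (319,340), nearly square to the jaws, so there's little slip. The plate screws are at (215,92), (468,77) and (463,261). I'll use them to compare the bar with the plate's sides.

```bash
python3 - <<'E'
from h import *
w=dict(np.load("pics/w3.npz"));f=w["frame"]
Rw=R.from_rotvec(w["rvec"]).as_matrix();o=-Rw.T@w["tvec"]
def pl(uv,z):
    d=np.array(uv,float)-[w["cx"],w["cy"]];r=np.hypot(*d);th=r/w["fx"]
    v=Rw.T@np.r_[np.sin(th)*d/r,np.cos(th)];return (o+v*(z-o[2])/v[2])[:2]
S=[]
for x,y in((215,92),(468,77),(463,261)):
    p=f[y-10:y+11,x-10:x+11,1];m=p<110;q=np.argwhere(m)[:,::-1].mean(0)+[x-10,y-10];S.append(pl(q,.028));print(q,m.sum(),S[-1])
A=lambda v:np.degrees(np.arctan2(v[1],v[0]))
print("plate",A(S[1]-S[0])%90,A(S[2]-S[1])%90,np.linalg.norm(S[1]-S[0]),np.linalg.norm(S[2]-S[1]))
# bar edges by gradient per row
hs=[]
for y in list(range(166,205,2))+list(range(215,285,3)):
    g=f[y,290:345].astype(float)@[1,1,1];d=np.diff(cv2.GaussianBlur(g[None],(5,1),0)[0]);
    L=np.argmax(np.abs(d[:27]*(np.arange(27)>5)));Rr=27+np.argmax(np.abs(d[27:]*(np.arange(27)<20)));hs.append((y,290+L+.5,290+Rr+.5))
hs=np.array(hs);ok=(abs(hs[:,2]-hs[:,1]-np.median(hs[:,2]-hs[:,1]))<4);print(ok.sum(),np.median(hs[:,2]-hs[:,1]))
for k in (1,2):
    P=np.array([pl((r[k],r[0]),.125) for r in hs[ok]]);print("edge",k,A(np.diff(P[[0,-1]],axis=0)[0])%90, np.degrees(np.arctan(np.polyfit(*P.T,1)[0]))%90)
P=np.array([pl((r[1:].mean(),r[0]),.125) for r in hs[ok]]);print("mid",np.degrees(np.arctan(np.polyfit(*P.T,1)[0]))%90)
print("hand",A(pl((315,160),.125)-pl((319,340),.125))%90)
from plant import telemetry
M=R.from_rotvec(telemetry.read_state()["orientation"]).as_matrix();print("tool yaw",np.degrees(np.arctan2(M[1,2],M[0,2])))
E
```

```text
[215.18300654  91.68627451] 153 [0.3975501  0.20471961]
[468.37692308  77.13076923] 130 [0.58648884 0.28277743]
[462.98901099 260.67032967] 91 [0.6490583  0.13069981]
plate 22.447392437261804 22.363789125544088 0.20442815618112495 0.16444615590449646
40 27.0
edge 1 18.709307294006763 19.35860786679625
edge 2 18.620533352142957 18.975698537318948
mid 19.117794890668108
hand 18.992565984724394
tool yaw 17.752197971255224
```

Plate sides are at 22.4°, the bar at 19.0° and the tool at 17.75°. The 3.4° is the bore play, so the drive is at or very near its stop. I'll turn a little more to see whether the bar still follows.

```bash
cat > bar.py <<'E'
from h import *
from plant import optics,telemetry
w=optics.read_camera("wrist");f=w["frame"]
Rw=R.from_rotvec(w["rvec"]).as_matrix();o=-Rw.T@w["tvec"]
def pl(uv,z):
    d=np.array(uv,float)-[w["cx"],w["cy"]];r=np.hypot(*d);th=r/w["fx"]
    v=Rw.T@np.r_[np.sin(th)*d/r,np.cos(th)];return (o+v*(z-o[2])/v[2])[:2]
hs=[]
for y in list(range(166,205,2))+list(range(215,285,3)):
    g=f[y,290:345].astype(float)@[1,1,1];d=np.diff(cv2.GaussianBlur(g[None],(5,1),0)[0])
    L=np.argmax(np.abs(d[:27]*(np.arange(27)>5)));Rr=27+np.argmax(np.abs(d[27:]*(np.arange(27)<20)));hs.append((y,290+L+.5,290+Rr+.5))
hs=np.array(hs);ok=abs(hs[:,2]-hs[:,1]-27)<4
P=np.array([pl((r[1:].mean(),r[0]),.125) for r in hs[ok]]);print("bar deg",ok.sum(),np.degrees(np.arctan(np.polyfit(*P.T,1)[0]))%90)
s=telemetry.read_state();M=R.from_rotvec(s["orientation"]).as_matrix();print("tool",np.degrees(np.arctan2(M[1,2],M[0,2])),s["tool_pos"],s["force"].round(1),s["wrist_torque"].round(2))
E
for i in 1 2; do python3 -m inch '[[[0,0,0,0.025,0,0,0],[0,0,0,0.015,0,0,0]]]' >/dev/null; python3 bar.py;done
```

```text
bar deg 40 17.077762045140716
tool 15.267203910729474 [0.50299547 0.13719356 0.08279315] [-1.3 -0.5  1.6] [-0.34  0.36  0.59]
bar deg 42 16.006371761462148
tool 12.828127931453626 [0.50298806 0.13728051 0.0828097 ] [-0.6 -1.3  1.2] [-0.21  0.41  0.98]
```

Torque rose to 0.98 N m with the bar barely following, so the lock is against its stop. I'll ease the wind-up (well inside the bore play) and release.

```bash
python3 -m inch '[[[0,0,0,-0.02,0,0,0],[0,0,0,-0.015,0,0,0]]]' ; python3 bar.py; python3 -m inch '[[[0,0,0,0,0,0,0.2],[0,0,0,0,0,0,0.3],[0,0,0,0,0,0,0.4],[0,0,0,0,0,0,0.5],[0,0,0,0,0,0,0.5],[0,0,0,0,0,0,0.5]]]' 10; python3 bar.py
```

```text
t: 17.45
tool_pos: [0.503, 0.1372, 0.0828]
orientation: [-0.208, 1.562, 0.203]
force: [-1.2, -0.5, 0.9]
opening: 0.0135
bar deg 35 16.550954793530778
tool 15.008234867765053 [0.5029641  0.1372233  0.08278863] [-1.  -1.2  0.6] [-0.34  0.33  0.56]
t: 18.1
tool_pos: [0.5037, 0.1378, 0.083]
orientation: [-0.205, 1.56, 0.203]
force: [-0.0, -0.0, 0.1]
opening: 0.0461
bar deg 42 18.001728494300608
tool 14.890876974738712 [0.50368162 0.13773397 0.08295207] [-1.   0.2 -0.1] [-0.05  0.03  0.01]
```

Released; forces are zero. I'll retreat straight up, then aside, and look.

```bash
python3 -m inch '[[[-0.01,0,0,0,0,0,0.5],[-0.02,0,0,0,0,0,0.5],[-0.03,0,0,0,0,0,0.5],[-0.03,0,0,0,0,0,0.5],[-0.03,0,0,0,0,0,0.5],[-0.03,0,0,0,0,0,0.5],[0,0,-0.02,0,0,0,0.5],[0,0.03,-0.02,0,0,0,0.5],[0,0.04,0,0,0,0,0.5],[0,0.04,0,0,0,0,0.5],[0,0.04,0,0,0,0,0.5],[0,0,0,0,0,0,0.5]]]'
python3 - <<'E'
from h import *
from plant import optics
s=optics.read_camera("side");t=optics.read_camera("top");f=s["frame"]
np.savez("pics/top9.npz",**t)
C=[.5026,.138]
print("side home pred: foot, bar centre",(proj(s,[[*C,.045],[*C,.118]])-[190,110])*4)
a=cv2.resize(f[110:210,190:290],(400,400),interpolation=cv2.INTER_CUBIC);b=cv2.resize(t["frame"][170:320,140:290],(400,400),interpolation=cv2.INTER_CUBIC)
cv2.imwrite("pics/end.png",np.hstack([a,b]))
E
```

```text
t: 19.35
tool_pos: [0.4246, 0.2761, 0.2496]
orientation: [-0.199, 1.552, 0.2]
force: [0.2, -0.8, -0.5]
opening: 0.0463
side home pred: foot, bar centre [[204.44198941 320.35661273]
 [193.03537615 216.6570954 ]]
```

View pics/end.png

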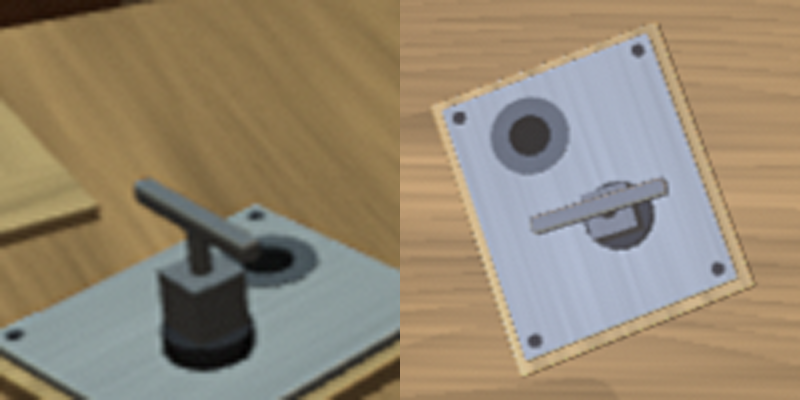

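```bash
python3 - <<'E'
import numpy as np
from plant import workorder
a=np.load("pics/top0.npz")["frame"].astype(int);b=np.load("pics/top9.npz")["frame"].astype(int)
for n,(x0,y0,x1,y1) in dict(small=(405,200,440,250),driver=(305,115,365,195),offcut=(210,108,270,158)).items(): print(n,np.abs(a-b)[y0:y1,x0:x1].mean().round(2),np.abs(a-b)[y0:y1,x0:x1].max())
print(workorder.close_job())
E
```

```text
small 1.37 5
driver 1.38 5
offcut 1.3 5
the job is handed in; nothing more can be done
None
```

The larger key stands fully home on the router-lift drive, turned clockwise until the lock met its stop, and the job is handed in at about 19.5 s.

- **Grasp:** The first grasp closed above the bar, without touching the key. The cameras showed the fingertips about 30 mm higher than the stated tool geometry. I allowed for that and the second grasp held.
- **Fit:** I set the key to the drive angle seen in the top view. The first touch landed off-centre, with about 20 N. After a small sideways correction it slid down, and it stopped hard at tool height 0.0828 m against 0.0829 m predicted for home.
- **Ball click:** My force readings did not show a distinct click. I take it as seated from the height reached, and the last picture shows the hub resting on the boss.
- **Turn:** It turned about 1.04 rad at about 0.43 N m. The torque then rose to 0.98 N m while the bar hardly followed.
- **Final angle:** After release the bar read about 18° in the wrist camera, against 22.4° for the plate's sides. That 4° clockwise difference is roughly the play of the bore on the square.
- **Last checks:** With the arm clear of everything, the small key, screwdriver and offcut look unchanged in the top view.
- **Disagreement:** The two fixed cameras differed by about 3 mm on the drive's position. The touch corrections settled it.

I viewed 11 pictures, one over the budget of 10.

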